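# Click two tool batteries into the first free bays of a charging rail

## Robot

A 6-joint arm with a two-finger parallel gripper is mounted at the origin on a cart in front of the work surface, level with it; the furniture and walls round the work are solid. World frame = base frame: x ahead of the robot, y to its left, z up, the work surface at z = 0. Lengths are in mm, angles in rad, forces in N, time in s.
With the tool pointing down it reaches from about 400 to 925 mm from the base axis. Payload 12.5 kg.
Tool frame: the origin (TCP) lies at the very end of the fingers, on their centre line; the grasp point (between the pads) lies 19 mm behind it; z points along the fingers, y is the line along which they close (so a half turn about z gives the same grasp; the last joint's range is limited). The gripper opens to 95 mm and grips with 3 to 60 N. Pads are 20 mm wide; open, the fingers measure 119 mm over their backs; the gripper's body (75 mm by 180 mm) begins 59 mm behind the grasp point.
Start: joints at [-1.351, 0.491, 1.559, -0, 1.092, -0.106], TCP at [200.065, -592.132, 214.661] pointing down, gripper open.
Joint ranges: [-3.1, 3.1], [-0.84, 2.19], [0.05, 2.79], [-1.13, 4.28], [0.06, 2.93], [-2.69, 2.69]. Speed limits (rad/s): [2.22, 2.22, 2.79, 3.14, 3.14, 3.14].

## Interface

Orientations are given as [roll, pitch, yaw] about the fixed x, y, z axes, in that order (R = Rz(yaw) Ry(pitch) Rx(roll)).
In Python, from cell import env gives the robot as it stands.
- The arm moves only by the tool drive_effector, called after "Call:" as name(argument=value, ...) on one line, values as JSON. Schema: {"type":"object","properties":{"plan":{"type":"array","items":{"type":"array","prefixItems":[{"type":"array","items":{"type":"number"},"minItems":3,"maxItems":3},{"type":"number"},{"type":"number"}],"minItems":3,"maxItems":3},"minItems":1,"maxItems":5},"only":{"type":"string"},"quiet":{"type":"boolean"},"lines":{"type":"string"}},"required":["plan"],"additionalProperties":false}. plan is a list of rows, 1 to 5 of them, each written [[dx, dy, dz], turn, opening]: dx, dy, dz in mm, then a turn about the tool's z in rad, then the opening from 0.0 (shut) to 1.0 (fully open); each row is the pose to reach, as a shift and turn from the pose commanded when the call began, along the tool's axes at that moment; what a row does not reach only later rows make up. A row lasts 1/12 s, in which the tool goes at most 41.7 mm and 0.125 rad, less where a joint would pass 70% of its speed; a pose out of reach is approached as far as the arm can. The fingers move at their own pace and stop on an object; the grip force is fixed at half the most. Time passes only in rows, so rows that do not move let the fingers close. The tool returns the time, the measured TCP pose, the force, the opening and the grip force at its end. only (a regular expression) keeps the lines of the reply that match it, lines (a string "A,B") keeps lines A to B, and quiet returns only ok. Input that does not fit is refused with a message, and nothing moves.
- env.state(): the state, without advancing time (a new reading comes with each control period).
- env.read_camera(name): name is "scene" or "top" or "wrist"; returns (picture, depth): 420x560x3 uint8, red, green, blue; 420x560 float32, mm along the optical axis (not along the pixel's ray), 0 where there is no reading.
- env.camera_info(name): a dict with "vertical_fov" (degrees; the focal length in pixels is half the picture's height over the tangent of half this angle, whatever the lens; pixels are square), "cx", "cy" (the principal point, pixels), "origin" and "attitude" of the camera in the world. Camera axes: x right, y down, z forward; pixel columns grow to the right and rows downward; lengths in mm; the calibration is good to about 2 mm. The wrist camera is an equidistant fisheye: a pixel r from the principal point sees the ray r / f radians off the axis. A picture is of the moment at which its call begins: read the wrist's pose just before it. camera_info takes no time and is no camera call; for the wrist camera it gives the pose at the moment of the call.
- env.job_done(): hands the job in; it is judged then, once.
The state is a dict: "t": time; "joints": joint angles; "qvel": joint speeds; "tau": joint torques, N m; "eef_pos": TCP position; "tcp_rot": TCP orientation; "ft_force": force on the tool from outside, world axes, zero at the start; "moment": the same for the moment, N m; "opening": opening from 0.0 (shut) to 1.0 (fully open); "grip_force": force on a finger pad.
Only numpy, scipy, OpenCV 4.12 (cv2) and the standard library are available. Lean on these libraries where they do the work, as an engineer would, in place of code of your own. Each camera call takes 0.05 s, during which the arm holds its last target. There are 200 camera calls.

## Task

Put the two loose battery packs on charge: slide the long pack into the lowest-numbered empty bay first, then the short pack into the other empty bay (bays are numbered by pips on the rail behind them, 1, 2, 3 from left to right; one is already occupied). The rail charges packs in the order they are connected and the long one takes longest, hence the order. Push each pack in until its latch clicks and it stays in by itself, but feel for the stop and do not ram it, and leave the tools and jars on the bench where they are.

Things in the scene. Friction and masses are not known exactly. Their poses are not given: they have to be found in the camera images.
- rail: Aluminium mounting rail, 350 mm wide, 92 mm high, upright behind the three chargers, fixed; its origin is the charger-line point on the bench in the middle of bay 2, 64 mm in front of the rail's face. +x points away from the mouths, +y to the left. Bays 1, 2, 3 are at y = +100, 0, -100 mm; 1, 2 or 3 white pips stand on a dark plate above each bay.
- charger_a: One-bay charger, black plastic, 110 x 90 x 62 mm, fixed, EMPTY at the start. Origin: on the bench under its middle; +x from its open front to its back, +y left (chargers and rail share one heading). The bay has no floor (packs slide on the bench); cheeks 30 mm high, inner faces y = +-37 mm, x = -50 to 60 mm. Over it one bridge: x = -2 to 28, z = 45 to 59 mm.
- charger_a_mouth (a point): Middle of the bay's mouth, on the bench, at x = -50 mm of the charger. Lips on the cheeks from here back (undersides z = 10 mm, 66 mm clear between) hold the pack's foot down: a pack can only be slid in level from the front. Two 12 mm high lead-in wings run from the mouth out to x = -76 mm, about 98 mm clear apart there.
- charger_a_stop (a point): Rigid stop for the pack's nose, on the bench, at x = 30 mm of the charger. A sprung contact meets the nose 12 mm before it (2 N, rising to 5 N); the latch drops 2 mm before it and the contact then pushes the pack back 1 mm on to the latch. Let go sooner, the pack may creep back out. Sliding home takes 6 to 10 N at the pack, more if the fingers bear down on it.
- charger_b: Another EMPTY one-bay charger, the same in every respect as charger_a.
- charger_b_mouth (a point): The same point on charger_b.
- charger_b_stop (a point): The same point on charger_b.
- charger_full: The third charger, same shell and axes, which already holds a short pack, clicked home (its back stands out to x = -69 mm); leave it. Which of bays 1 to 3 each charger occupies differs from start to start.
- pack_long: Long battery pack, black and grey plastic, 130 x 70 x 50 mm, about 0.4 kg, loose. Origin: centre of its underside; +x to the nose, which goes in first. Foot flange 70 mm wide, 8 mm high; above it the housing, 62 mm wide, to z = 50 mm. The front 38 mm are the low nose deck (z = 32 mm) with a cross ridge (top z = 39 mm, ramped in front, upright back face 20 mm behind the nose) for the latch.
- pack_short: Short battery pack, the same section and nose, but 95 mm long (95 x 70 x 50 mm), about 0.3 kg, loose. Origin: centre of its underside; +x to the nose.
- pack_long_nose (a point): Middle of the long pack's nose at its underside, 65 mm ahead of its origin. Clicked home it lies 26 to 28 mm behind (+x of) the charger's origin.
- pack_short_nose (a point): The same on the short pack, 47.5 mm ahead of its origin.
- latch_a (a joint): Latch bolt of charger_a: height above its rest in m. 0 with the bay empty, about 0.0055 while a pack's ridge is under it, back to 0 when it has dropped behind the ridge (clicked). Its tab stands on the bridge, top 78 mm above the bench.
- latch_b (a joint): Latch bolt of charger_b, the same.
- glue_bottle: Upright squeeze bottle, 33 mm across, 118 mm high, origin at its foot. Bystander: leave it alone.
- nut_jar: Glass jar of nuts with a lid, 51 mm across, 72 mm high, origin at its foot. Bystander: leave it alone.
- bit_block: Beech block with drill bits standing in it, 45 x 85 x 73 mm, origin under it. Bystander: leave it alone.
- pliers: Pliers lying flat, 160 mm long, 53 mm wide, 11 mm high. Bystander: leave it alone.
- screwdriver: Screwdriver lying flat, 192 mm long, handle 25 mm thick. Bystander: leave it alone.
- sanding_block: Cork sanding block, 46 x 86 x 27 mm. Bystander: leave it alone.

How it is judged (in metres and radians):
On the way, in this order (a step that is already met when the one before it is completed fails the run):
1. the long pack is clicked home in the lowest-numbered (leftmost) empty bay (((y of charger_a in the frame of charger_b above 0 m and x of pack_long_nose in the frame of charger_a above 0.0235 m and y of pack_long_nose in the frame of charger_a between -0.005 and 0.005 m and height (world z) of pack_long_nose below 0.006 m and angle between the x axis of pack_long and the x axis of charger_a, either way round below 0.1 rad and value of joint latch_a below 0.002 m) or (not (y of charger_a in the frame of charger_b above 0 m) and x of pack_long_nose in the frame of charger_b above 0.0235 m and y of pack_long_nose in the frame of charger_b between -0.005 and 0.005 m and height (world z) of pack_long_nose below 0.006 m and angle between the x axis of pack_long and the x axis of charger_b, either way round below 0.1 rad and value of joint latch_b below 0.002 m))), for 0.2 s.
2. the short pack is clicked home in the other empty bay (((y of charger_a in the frame of charger_b above 0 m and x of pack_short_nose in the frame of charger_b above 0.0235 m and y of pack_short_nose in the frame of charger_b between -0.005 and 0.005 m and height (world z) of pack_short_nose below 0.006 m and angle between the x axis of pack_short and the x axis of charger_b, either way round below 0.1 rad and value of joint latch_b below 0.002 m) or (not (y of charger_a in the frame of charger_b above 0 m) and x of pack_short_nose in the frame of charger_a above 0.0235 m and y of pack_short_nose in the frame of charger_a between -0.005 and 0.005 m and height (world z) of pack_short_nose below 0.006 m and angle between the x axis of pack_short and the x axis of charger_a, either way round below 0.1 rad and value of joint latch_a below 0.002 m))), for 0.2 s.
At the end, for the whole second after the job is handed in: the long pack sits in the leftmost of the two empty bays and the short pack in the other: nose at least 23.5 mm past the charger's origin, within 5 mm of the bay's middle and 0.1 rad of its heading, flat on the bench, latch bolt down (within 2 mm), both at rest (((y of charger_a in the frame of charger_b above 0 m and x of pack_long_nose in the frame of charger_a above 0.0235 m and y of pack_long_nose in the frame of charger_a between -0.005 and 0.005 m and height (world z) of each of pack_long_nose, pack_short_nose below 0.006 m and angle between the x axis of pack_long and the x axis of charger_a, either way round below 0.1 rad and value of joint each of latch_a, latch_b below 0.002 m and x of pack_short_nose in the frame of charger_b above 0.0235 m and y of pack_short_nose in the frame of charger_b between -0.005 and 0.005 m and angle between the x axis of pack_short and the x axis of charger_b, either way round below 0.1 rad) or (not (y of charger_a in the frame of charger_b above 0 m) and x of pack_long_nose in the frame of charger_b above 0.0235 m and y of pack_long_nose in the frame of charger_b between -0.005 and 0.005 m and height (world z) of each of pack_long_nose, pack_short_nose below 0.006 m and angle between the x axis of pack_long and the x axis of charger_b, either way round below 0.1 rad and value of joint each of latch_b, latch_a below 0.002 m and x of pack_short_nose in the frame of charger_a above 0.0235 m and y of pack_short_nose in the frame of charger_a between -0.005 and 0.005 m and angle between the x axis of pack_short and the x axis of charger_a, either way round below 0.1 rad)) and linear speed of each of pack_long, pack_short below 0.01 m/s); the robot touches nothing.
It fails at once if a pack is rammed: a charger and a pack press on each other with more than 35 N (contact force between any of charger_a, charger_b, charger_full and pack_long above 35 N or contact force between any of charger_a, charger_b, charger_full and pack_short above 35 N).
It fails at once if a bystander is moved by more than 25 mm (distance of any of glue_bottle, nut_jar, bit_block, pliers, screwdriver, sanding_block from where it was at the start of the episode above 0.025 m).
It also fails if it takes over 61 s, if anything falls off the work surface, if the arm or the gripper's body presses on something with over 40 N, if the wrist force passes 120 N, or if a joint passes its speed limit or range.

## Working session

There is one attempt and no reset: what is moved stays moved. The work goes in short steps, Python scripts to look and compute and a tool call to move; the robot and the scene stay as the last step left them, time stands still between calls to the robot, and variables do not carry over. Pictures are saved under pics/ and viewed, at most 10 in all, crops included, and the job is handed in when it is done.

```bash
ls; mkdir -p pics; python3 - <<'E'
from cell import env
import cv2
print(env.state())
for n in ("scene","top"):
    print(n,env.camera_info(n))
    p,d=env.read_camera(n); cv2.imwrite(f"pics/{n}0.png",p[:,:,::-1])
    import numpy as np; np.savez(f"{n}0.npz",p=p,d=d)
E
```

```text
cell.py
pics
{'t': 0.0, 'joints': array([-1.35061698e+00,  4.91536515e-01,  1.55943753e+00, -2.05087262e-05,
        1.09171228e+00, -1.05580988e-01]), 'qvel': array([-0.00123651,  0.00031168,  0.0004356 ,  0.00098976, -0.00090655,
       -0.00091998]), 'tau': array([-6.02208365e-04, -6.12645435e+01, -2.58185148e+01,  6.92631374e-02,
        4.81900130e-02, -1.38293613e-04]), 'eef_pos': array([ 199.99311008, -591.88247958,  214.08017525]), 'tcp_rot': array([-3.14050316e+00, -9.71679677e-05,  3.25769748e-01]), 'ft_force': array([0.83918053, 0.11313199, 0.52187869]), 'moment': array([ 0.00178425,  0.01614375, -0.00130775]), 'grip_force': 0.0, 'opening': 1.0022373133582028}
scene {'vertical_fov': 42.92381663821212, 'cx': 282.1784798345338, 'cy': 203.51543224993645, 'origin': array([-828.85942431, -804.33276618,  993.91579475]), 'attitude': array([-2.10904727,  0.01833479, -1.07623101])}
top {'vertical_fov': 45.46251879612527, 'cx': 280.28157175934217, 'cy': 211.32111289265828, 'origin': array([ 313.72321277,  -39.91640418, 1463.43938226]), 'attitude': array([-2.97249135,  0.01029159, -1.55660065])}
```
View pics/top0.png

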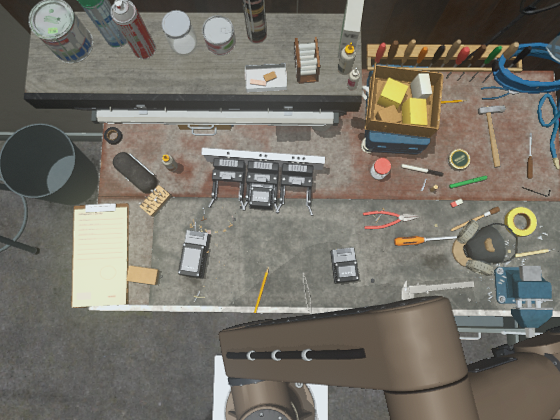

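View pics/scene0.png

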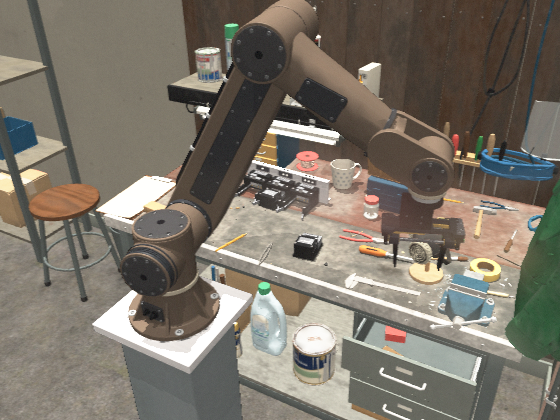

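The top view shows the chargers at (228,175), (262,180) and (297,178). The middle one already holds a pack. The long pack is near (195,253) and the short one near (345,265), so long goes to bay 1 and short to bay 3. The scene view agrees. Next I'll get coarse poses from depth.

```bash
cat > h.py <<'E'
import numpy as np, cv2
from scipy.spatial.transform import Rotation as R
def cloud(d,ci,fish=False):
    H,W=d.shape; f=H/2/np.tan(np.radians(ci['vertical_fov']/2))
    u,v=np.meshgrid(np.arange(W),np.arange(H)); x=(u-ci['cx'])/f; y=(v-ci['cy'])/f
    if fish:
        r=np.hypot(x,y); s=np.where(r>1e-9,np.tan(np.minimum(r,1.5))/np.maximum(r,1e-9),1); x=x*s;y=y*s
    P=np.stack([x*d,y*d,d],-1)
    return P@R.from_euler('xyz',ci['attitude']).as_matrix().T+ci['origin']
def proj(P,ci,fish=False,H=420):
    f=H/2/np.tan(np.radians(ci['vertical_fov']/2))
    q=(np.asarray(P,float)-ci['origin'])@R.from_euler('xyz',ci['attitude']).as_matrix()
    r=np.hypot(q[...,0],q[...,1]); 
    k=np.arctan2(r,q[...,2])/np.maximum(r,1e-9) if fish else 1/q[...,2]
    return np.stack([ci['cx']+f*k*q[...,0],ci['cy']+f*k*q[...,1]],-1)
E
python3 - <<'E'
from cell import env
from h import *
ci=env.camera_info("top"); z=np.load("top0.npz"); p,d=z['p'],z['d']
C=cloud(d,ci)
def box(n,u0,u1,v0,v1,lo,hi):
    P=C[v0:v1,u0:u1].reshape(-1,3); P=P[(P[:,2]>lo)&(P[:,2]<hi)]
    print(n,len(P),np.median(P[:,2]).round(1),[np.round(a,2) for a in cv2.minAreaRect(P[:,:2].astype(np.float32))])
print('bench',[C[v,u].round(1) for u,v in((230,270),(300,250),(160,230),(400,280))])
for n,a in dict(long=(172,218,222,284),short=(325,365,240,290)).items():
    for lo,hi in((14,70),(42,60),(24,40)): box(n,*a,lo,hi)
box('rail',200,330,145,170,80,110)
# ortho view
W=np.zeros((560,800,3),np.uint8)
X,Y=np.meshgrid(np.arange(800),np.arange(560)); 
wx=920-Y*1.0; wy=420-X*1.0
uv=proj(np.stack([wx,wy,0*wx+40],-1),ci).astype(np.float32)
o=cv2.remap(p[:,:,::-1].copy(),uv[...,0],uv[...,1],cv2.INTER_CUBIC)
cv2.imwrite("pics/ortho.png",o)
print(env.camera_info("wrist"))
E
```

```text
bench [array([388.4, 122.1,   2.3]), array([449.2, -80.5,   2.1]), array([503.1, 333. ,  -0.7]), array([ 366.5, -369.5,    1.4])]
long 1053 47.2 [array([438.64, 224.51]), array([ 66.8 , 142.77]), np.float64(80.34)]
long 711 49.2 [array([424.65, 227.26]), array([ 63.87, 112.32]), np.float64(81.8)]
long 300 32.0 [array([433.  , 226.69]), array([ 65.  , 129.69]), np.float64(82.57)]
short 764 45.3 [array([ 406.47, -207.62]), array([94.83, 63.26]), np.float64(7.1)]
short 452 49.0 [array([ 401.71, -208.3 ]), array([84.76, 62.93]), np.float64(7.79)]
short 277 32.0 [array([ 406.43, -207.65]), array([94.98, 62.52]), np.float64(6.6)]
rail 863 90.6 [array([708.12,  29.65]), array([348.57,  22.98]), np.float64(86.31)]
{'vertical_fov': 65.70646984690485, 'cx': 278.569684489417, 'cy': 209.8693817872406, 'origin': array([ 262.34407666, -570.84519731,  384.01229117]), 'attitude': array([ 2.90041963e+00,  4.48800158e-04, -1.24553464e+00])}
```

View pics/ortho.png

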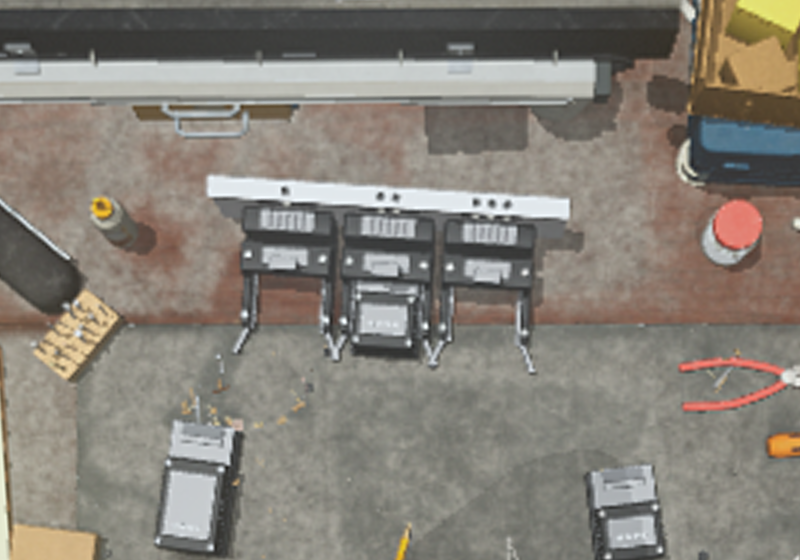

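Both noses point away from the robot (+x). Bays 1 and 3 are empty. I'll bring the wrist camera over the chargers for a close measurement.

Call:
drive_effector(plan=[[[32,-26,0],0.08,1],[[64,-52,0],0.16,1],[[96,-78,0],0.24,1],[[128,-104,0],0.32,1],[[160,-130,0],0.39,1]])

```text
t: 0.52
eef_pos: [310.5, -415.9, 214.4]
tcp_rot: [-3.141, 0.0, -0.069]
ft_force: [1.0, -0.6, -0.3]
opening: 1.003
grip_force: 0.0
```

Call:
drive_effector(plan=[[[20,-36,0],0,1],[[40,-72,0],0,1],[[60,-108,0],0,1],[[80,-144,0],0,1],[[100,-180,0],0,1]])

```text
t: 0.93
eef_pos: [422.0, -242.7, 214.6]
tcp_rot: [3.142, 0.0, -0.064]
ft_force: [0.1, -0.9, 0.7]
opening: 1.002
grip_force: 0.0
```

Call:
drive_effector(plan=[[[20,-36,0],0,1],[[40,-72,0],0,1],[[60,-108,0],0,1],[[80,-144,0],0,1],[[100,-180,0],0,1]])

```text
t: 1.35
eef_pos: [533.4, -69.3, 214.5]
tcp_rot: [3.142, 0.0, -0.064]
ft_force: [1.2, -0.3, 0.6]
opening: 1.0
grip_force: 0.0
```

Call:
drive_effector(plan=[[[20,-36,0],0,1],[[40,-72,0],0,1],[[60,-108,0],0,1],[[60,-108,0],0,1],[[60,-108,0],0,1]])

```text
t: 1.77
eef_pos: [599.8, 34.4, 213.8]
tcp_rot: [3.141, 0.001, -0.061]
ft_force: [-0.5, -1.6, -0.5]
opening: 1.0
grip_force: 0.0
```

```bash
cat > snap.py <<'E'
import sys
from cell import env
from h import *
n=sys.argv[1]; ci=env.camera_info("wrist"); s=env.state(); p,d=env.read_camera("wrist")
np.savez(n+".npz",p=p,d=d,tcp=s['eef_pos'],rot=s['tcp_rot'],**ci)
cv2.imwrite(f"pics/{n}.png",p[:,:,::-1])
def ortho(p,ci,x1,y1,W,H,z,mm=0.5):
    X,Y=np.meshgrid(np.arange(W),np.arange(H))
    uv=proj(np.stack([x1-Y*mm,y1-X*mm,0.*X+z],-1),ci,True).astype(np.float32)
    return cv2.remap(p[:,:,::-1].copy(),uv[...,0],uv[...,1],cv2.INTER_CUBIC)
if len(sys.argv)>2:
    x1,y1,z=map(float,sys.argv[2:5]); cv2.imwrite(f"pics/{n}_o.png",ortho(p,ci,x1,y1,760,500,z))
E
python3 snap.py w1 740 220 30; python3 - <<'E'
from h import *
z=np.load('w1.npz'); C=cloud(z['d'],z,True)
P=C.reshape(-1,3); P=P[z['d'].ravel()>0]
print('bench z',np.median(P[(P[:,0]<540)&(P[:,0]>500)&(P[:,2]<15)][:,2]))
Q=P[(P[:,0]>600)&(P[:,2]>82)&(P[:,2]<110)&(P[:,0]<760)&(abs(P[:,1]-30)<200)]
print('rail',np.median(Q[:,2]),cv2.minAreaRect(Q[:,:2].astype(np.float32)))
# rail face edge: per-y min x
ys=np.arange(-120,181,5); e=[(y,np.percentile(Q[abs(Q[:,1]-y)<3][:,0],[2,98])) for y in ys if (abs(Q[:,1]-y)<3).sum()>4]
Y=np.array([a for a,_ in e]); E=np.array([b for _,b in e])
for i in (0,1): print(np.polyfit(Y,E[:,i],1), np.std(E[:,i]-np.polyval(np.polyfit(Y,E[:,i],1),Y)))
print(Y.min(),Y.max())
E
```

```text
bench z 1.4959100359938589
rail 91.78273340251133 ((708.232666015625, 28.67584228515625), (349.6628112792969, 20.935029983520508), 86.25582122802734)
[6.57759674e-02 6.96526248e+02] 0.3180658113998676
[6.52758376e-02 7.15838956e+02] 0.3002943671746171
-120 180
```

View pics/w1_o.png

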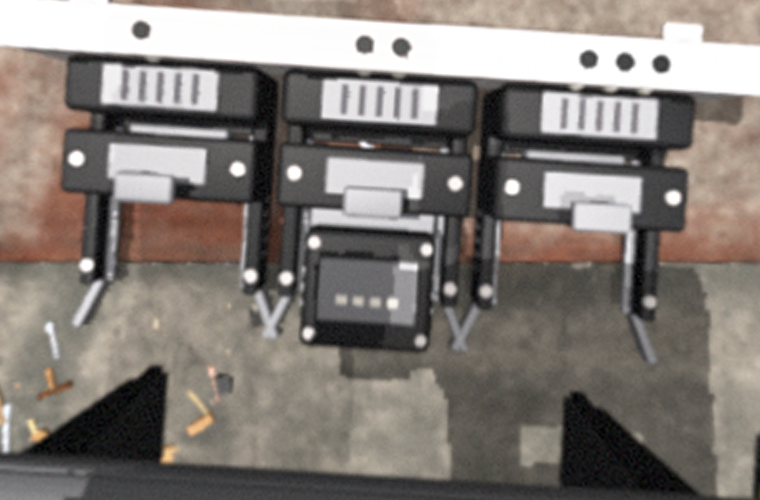

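The rectified view at 0.5 mm/px puts the bay 1 cheek screws at (86,265) and (251,275), and the bay 3 screws at (486,291) and (650,301). From these the yaw is -0.0655, bay 1's origin is about (641.2,133.3) and bay 3's about (628.2,-66.3). Next is the long pack.

Call:
drive_effector(plan=[[[-27,-26,5],0,1],[[-54,-52,10],0,1],[[-81,-78,15],0,1],[[-108,-104,20],0,1],[[-135,-130,25],0,1]])

```text
t: 2.23
eef_pos: [471.5, 170.4, 189.5]
tcp_rot: [3.141, 0.0, -0.067]
ft_force: [0.7, 0.1, -0.2]
opening: 1.004
grip_force: 0.0
```

Call:
drive_effector(plan=[[[-23,-24,12],0.04,1],[[-46,-47,25],0.08,1],[[-46,-47,25],0.08,1]])

```text
t: 2.48
eef_pos: [426.0, 221.8, 163.1]
tcp_rot: [3.14, 0.004, -0.146]
ft_force: [-0.2, 0.2, 0.2]
opening: 0.998
grip_force: 0.0
```

```bash
python3 snap.py w2 520 320 50; cat > pk.py <<'E'
import sys
from h import *
n,cx,cy,L=sys.argv[1],*map(float,sys.argv[2:5])
z=np.load(n+'.npz'); C=cloud(z['d'],z,True); P=C[z['d']>0]; print('tcp',z['tcp'],z['rot'])
P=P[np.hypot(P[:,0]-cx,P[:,1]-cy)<L]
for lo,hi in((45,56),(28,42),(14,56),(-5,6)):
    Q=P[(P[:,2]>lo)&(P[:,2]<hi)]
    if len(Q)>20: print(lo,hi,len(Q),np.median(Q[:,2]).round(2),[np.round(a,2) for a in cv2.minAreaRect(Q[:,:2].astype(np.float32))])
E
python3 pk.py w2 430 226 85
```

```text
tcp [425.96815506 221.77810108 163.12464415] [ 3.14004213  0.00365814 -0.14550354]
45 56 6478 50.16 [array([414.61, 229.29]), array([62.93, 90.95]), np.float64(82.56)]
28 42 2818 32.24 [array([460.7 , 222.52]), array([62.11, 75.01]), np.float64(82.64)]
14 56 9342 49.6 [array([433.91, 226.59]), array([ 63.32, 129.97]), np.float64(82.64)]
-5 6 10239 1.33 [array([430.42, 225.77]), array([169.58, 168.9 ]), np.float64(63.49)]
```

View pics/w2_o.png

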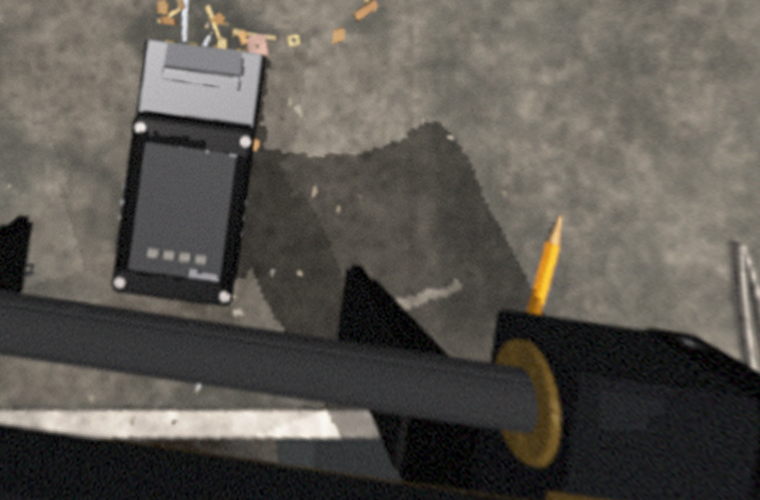

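The long pack's nose points up, at (205,45) in the rectified view. Its centre is (433.9,226.6), its yaw -0.1285 and its top z 50. I'll grasp it 30 mm behind its centre.

Call:
drive_effector(plan=[[[-11,-3,36],-0.01,1],[[-23,-5,75],-0.016,1],[[-23,-5,110],-0.016,1],[[-23,-5,130],-0.016,1],[[-23,-5,143],-0.016,1]])

```text
t: 2.95
eef_pos: [408.3, 227.4, 19.8]
tcp_rot: [3.14, 0.002, -0.129]
ft_force: [0.5, 0.0, -0.2]
opening: 1.002
grip_force: 0.0
```

Call:
drive_effector(plan=[[[0,0,0],0,1],[[0,0,0],0,1]])

```text
t: 3.12
eef_pos: [408.9, 228.0, 21.7]
tcp_rot: [3.141, 0.001, -0.13]
ft_force: [0.7, 0.4, -0.1]
opening: 1.004
grip_force: 0.0
```

Call:
drive_effector(plan=[[[-4,-2,1],0,1],[[-4,-2,1],0,1],[[-4,-2,1],0,0],[[-4,-2,1],0,0],[[-4,-2,1],0,0]])

```text
t: 3.53
eef_pos: [404.7, 231.7, 21.1]
tcp_rot: [-3.141, -0.001, -0.128]
ft_force: [0.0, -0.2, -0.0]
opening: 0.846
grip_force: 0.0
```

Call:
drive_effector(plan=[[[0,0,0],0,0],[[0,0,0],0,0],[[0,0,0],0,0],[[0,0,0],0,0]])

```text
t: 3.87
eef_pos: [404.5, 231.5, 20.7]
tcp_rot: [3.141, 0.0, -0.128]
ft_force: [-0.4, -1.1, 2.7]
opening: 0.649
grip_force: 30.0
```

Gripped, with the opening at 61.7 mm. I'll lift a little, carry it to a staging point in front of bay 1, lower it and look.

Call:
drive_effector(plan=[[[0,0,-5],0,0],[[0,0,-8],0,0],[[15,20,-8],-0.02,0],[[29,40,-8],-0.04,0],[[44,60,-8],-0.06,0]])

```text
t: 4.28
eef_pos: [440.6, 165.9, 28.8]
tcp_rot: [3.141, 0.0, -0.066]
ft_force: [0.8, -0.0, -4.0]
opening: 0.65
grip_force: 30.0
```

Call:
drive_effector(plan=[[[14,19,0],0,0],[[14,19,0],0,0],[[14,19,0],0,0],[[14,19,0],0,0]])

```text
t: 4.62
eef_pos: [452.7, 146.6, 28.6]
tcp_rot: [3.141, 0.001, -0.069]
ft_force: [-0.1, -0.2, -3.8]
opening: 0.65
grip_force: 30.0
```

```bash
python3 snap.py w3 740 220 30; python3 - <<'E'
from h import *
z=np.load('w3.npz'); C=cloud(z['d'],z,True); P=C[z['d']>0]; t=z['tcp']; yaw=z['rot'][2]; print(t,z['rot'])
# pack in tool frame
c,s=np.cos(yaw),np.sin(yaw); D=P-t; X=D[:,0]*c+D[:,1]*s; Y=-D[:,0]*s+D[:,1]*c
for lo,hi,x0,x1 in((50,66,-35,150),(34,46,45,120),(24,66,-35,150),(24,66,20,150)):
    m=(P[:,2]>lo)&(P[:,2]<hi)&(X>x0)&(X<x1)&(abs(Y)<45)
    q=np.stack([X,Y],1)[m].astype(np.float32); print(lo,hi,m.sum(),np.median(P[m][:,2]).round(2),[np.round(a,2) for a in cv2.minAreaRect(q)],q.max(0))
Q=P[(P[:,0]>600)&(P[:,2]>82)&(P[:,2]<110)&(P[:,0]<760)&(abs(P[:,1]-30)<200)]
print('rail',np.median(Q[:,2]),cv2.minAreaRect(Q[:,:2].astype(np.float32)))
E
```

```text
[452.73017669 146.59529465  28.61662187] [ 3.14140892e+00  6.27450653e-04 -6.86955001e-02]
50 66 19343 58.08 [array([12.43, -0.06]), array([88.51, 79.31]), np.float64(0.43)] [56.528606 39.580338]
34 46 8527 39.86 [array([74.55, -0.91]), array([62.26, 39.28]), np.float64(89.45)] [94.37511 30.25344]
24 66 29187 57.43 [array([55.14,  0.96]), array([ 86.08, 174.62]), np.float64(89.78)] [142.61208  43.66216]
24 66 20554 55.78 [array([81.18,  0.86]), array([ 86.08, 122.55]), np.float64(89.78)] [142.61208  43.66216]
rail nan ((0.0, 0.0), (0.0, 0.0), 0.0)
  return _methods._mean(a, axis=axis, dtype=dtype,
  ret = ret.dtype.type(ret / rcount)
```

View pics/w3_o.png

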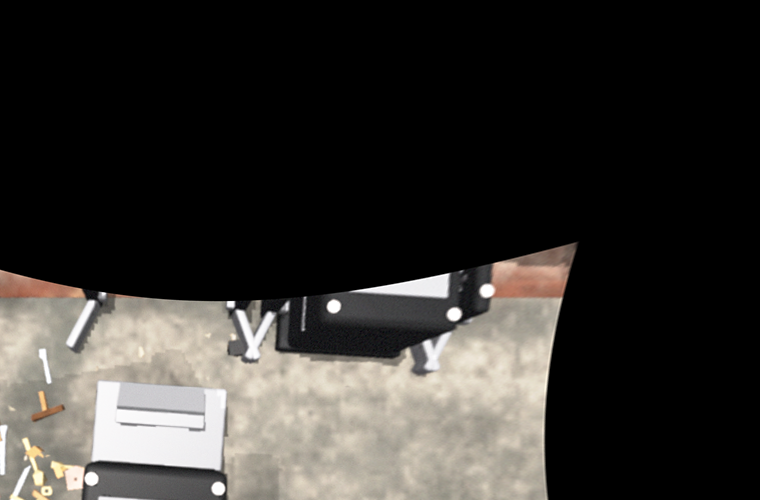

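```bash
cat > mid.py <<'E'
import sys
from h import *
n,zt=sys.argv[1],float(sys.argv[2])  # zt = lift height
z=np.load(n+'.npz'); C=cloud(z['d'],z,True); P=C[z['d']>0]; t=z['tcp']; yaw=z['rot'][2]
c,s=np.cos(yaw),np.sin(yaw); D=P-t; X=D[:,0]*c+D[:,1]*s; Y=-D[:,0]*s+D[:,1]*c
r=[]
for x in np.arange(14,110,3):
    m=(abs(X-x)<2)&(abs(Y)<36)&(P[:,2]>zt+24)&(P[:,2]<zt+56)
    if m.sum()>60: r.append((x,Y[m].min(),Y[m].max(),(Y[m].min()+Y[m].max())/2,np.median(P[m][:,2])))
r=np.array(r); print(r.round(1)[::3]); k=(r[:,2]-r[:,1]>60)&(r[:,2]-r[:,1]<65)
print(np.polyfit(r[k,0],r[k,3],1),k.sum())
E
python3 mid.py w3 8
python3 - <<'E'
from h import *
# wing check: where expected wing tips (bay1, charger frame) project in the w3 ortho (z=30 plane)
z=np.load('w3.npz'); ci=z
f=lambda q:(proj(q,ci,True))
u=np.array([.99786,-.0655]); v=np.array([.0655,.99786]); O=np.array([641.2,133.3])
ps=[]
for x,y in((-76,49),(-76,-49),(-50,37),(-50,-37)):
    w=O+x*u+y*v; P=np.array([*w,12.]); c=ci['origin']; k=(30-c[2])/(12-c[2]); Q=c+(P-c)*k
    print(x,y,((220-Q[1])/.5).round(1),((740-Q[0])/.5).round(1))
o=cv2.imread('pics/w3_o.png')[280:400,40:300]
cv2.imwrite('pics/w3_z.png',cv2.resize(o,None,fx=3,fy=3,interpolation=cv2.INTER_CUBIC))
E
```

```text
[[ 14.  -31.   31.   -0.   58.3]
 [ 23.  -31.   30.5  -0.2  58.3]
 [ 32.  -31.5  30.1  -0.7  58.3]
 [ 41.  -31.5  30.4  -0.6  58.1]
 [ 50.  -31.9  30.4  -0.7  57.7]
 [ 59.  -31.6  29.6  -1.   39.6]
 [ 68.  -31.8  30.1  -0.8  39.6]
 [ 77.  -31.3  30.1  -0.6  46.2]
 [ 86.  -31.5  30.1  -0.7  43.4]
 [ 95.  -30.5  29.3  -0.6  39.2]]
[-0.00993788 -0.1128293 ] 27
-76 49 74.4 352.5
-76 -49 251.1 364.1
-50 37 99.1 307.1
-50 -37 232.5 315.8
```

View pics/w3_z.png

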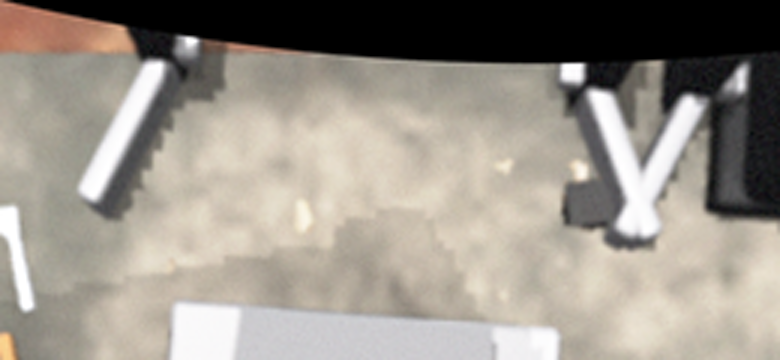

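The wing tips at zoom (103,205) and (618,232) agree with the predicted bay axis once a camera bias of about 0.8 mm is included. The pack is aligned. I'll lower it and slide it in.

Call:
drive_effector(plan=[[[0,0,4],0,0],[[0,0,7.5],0,0],[[0,0,7.5],0,0]])

```text
t: 4.92
eef_pos: [452.8, 147.1, 20.6]
tcp_rot: [3.141, 0.0, -0.067]
ft_force: [-0.7, 0.9, -4.2]
opening: 0.652
grip_force: 30.0
```

Call:
drive_effector(plan=[[[8,0,0],0,0],[[16,0,0],0,0],[[24,0,0],0,0],[[32,0,0],0,0],[[38,0,0],0,0]])

```text
t: 5.33
eef_pos: [492.4, 143.8, 21.1]
tcp_rot: [-3.142, -0.001, -0.068]
ft_force: [0.1, -0.1, -4.6]
opening: 0.649
grip_force: 30.0
```

Call:
drive_effector(plan=[[[0,0,0.7],0,0],[[6,0,0.7],0,0],[[12,0,0.7],0,0],[[18,0,0.7],0,0],[[18,0,0.7],0,0]])

```text
t: 5.75
eef_pos: [510.5, 142.7, 20.5]
tcp_rot: [-3.141, -0.002, -0.068]
ft_force: [3.2, -0.9, 1.0]
opening: 0.65
grip_force: 30.0
```

Call:
drive_effector(plan=[[[6,0,0],0,0],[[12,0,0],0,0],[[18,0,0],0,0],[[24,0,0],0,0],[[24,0,0],0,0]])

```text
t: 6.17
eef_pos: [534.5, 141.0, 20.5]
tcp_rot: [-3.141, -0.002, -0.068]
ft_force: [2.4, -0.1, 1.3]
opening: 0.65
grip_force: 30.0
```

Call:
drive_effector(plan=[[[6,0,0],0,0],[[12,0,0],0,0],[[18,0,0],0,0],[[22,0,0],0,0],[[22,0,0],0,0]])

```text
t: 6.58
eef_pos: [555.3, 139.5, 20.5]
tcp_rot: [3.142, 0.0, -0.068]
ft_force: [-1.6, -1.1, 3.7]
opening: 0.653
grip_force: 30.0
```

Call:
drive_effector(plan=[[[2,0,0],0,0],[[4,0,0],0,0],[[6,0,0],0,0],[[8,0,0],0,0],[[8,0,0],0,0]])

```text
t: 7.0
eef_pos: [561.9, 139.0, 20.5]
tcp_rot: [3.141, 0.002, -0.068]
ft_force: [-8.1, -0.5, 8.4]
opening: 0.649
grip_force: 30.0
```

Call:
drive_effector(plan=[[[1,0,0],0,0],[[2,0,0],0,0],[[3,0,0],0,0],[[4,0,0],0,0],[[4,0,0],0,0]])

```text
t: 7.42
eef_pos: [566.0, 138.8, 20.5]
tcp_rot: [3.141, 0.002, -0.068]
ft_force: [-7.9, 0.8, 7.8]
opening: 0.653
grip_force: 30.0
```

Call:
drive_effector(plan=[[[1,0,0],0,0],[[2,0,0],0,0],[[3,0,0],0,0],[[4,0,0],0,0],[[4,0,0],0,0]])

```text
t: 7.83
eef_pos: [569.4, 138.5, 20.5]
tcp_rot: [3.141, 0.003, -0.068]
ft_force: [-9.7, 0.1, 9.7]
opening: 0.654
grip_force: 30.0
```

Call:
drive_effector(plan=[[[1,0,0],0,0],[[2,0,0],0,0],[[3,0,0],0,0],[[3,0,0],0,0],[[3,0,0],0,0]])

```text
t: 8.25
eef_pos: [572.1, 138.3, 20.5]
tcp_rot: [3.141, 0.004, -0.068]
ft_force: [-11.5, -0.4, 9.8]
opening: 0.652
grip_force: 30.0
```

Call:
drive_effector(plan=[[[1,0,0],0,0],[[2,0,0],0,0],[[2,0,0],0,0],[[2,0,0],0,0]])

```text
t: 8.58
eef_pos: [573.9, 138.2, 20.5]
tcp_rot: [3.141, 0.004, -0.068]
ft_force: [-12.2, 0.4, 10.4]
opening: 0.653
grip_force: 30.0
```

Call:
drive_effector(plan=[[[1,0,0],0,0],[[2,0,0],0,0],[[2,0,0],0,0],[[2,0,0],0,0]])

```text
t: 8.92
eef_pos: [575.8, 138.0, 20.5]
tcp_rot: [3.141, 0.004, -0.068]
ft_force: [-11.4, -0.3, 12.0]
opening: 0.649
grip_force: 30.0
```

Call:
drive_effector(plan=[[[0.5,0,0],0,0],[[1,0,0],0,0],[[1.5,0,0],0,0],[[1.5,0,0],0,0]])

```text
t: 9.25
eef_pos: [577.0, 137.9, 20.5]
tcp_rot: [3.141, 0.005, -0.068]
ft_force: [-14.1, -0.2, 12.5]
opening: 0.649
grip_force: 30.0
```

Call:
drive_effector(plan=[[[0.5,0,0],0,0],[[1,0,0],0,0],[[1.5,0,0],0,0],[[1.5,0,0],0,0]])

```text
t: 9.58
eef_pos: [578.4, 137.8, 20.5]
tcp_rot: [3.141, 0.005, -0.068]
ft_force: [-14.7, -0.9, 13.5]
opening: 0.654
grip_force: 30.0
```

```bash
python3 snap.py w4 690 200 59
```

```text
(no output)
```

View pics/w4.png

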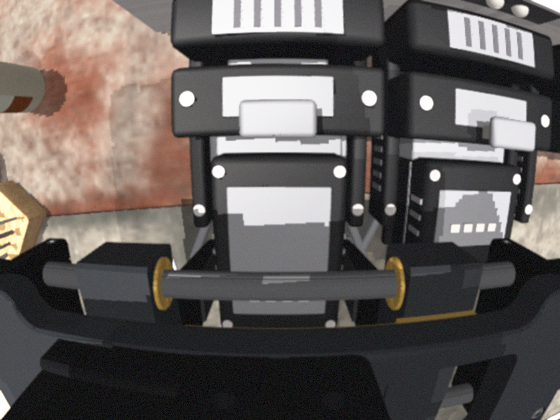

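The view shows the long pack under bay 1's bridge, with its housing front at row ~157 and the bridge at ~137. The occupied bay shows a nearly equal gap (160 and 138). I'll measure the gaps and tab heights by depth.

```bash
cat > seat.py <<'E'
import sys
from h import *
z=np.load(sys.argv[1]+'.npz'); C=cloud(z['d'],z,True); P=C[z['d']>0]; print(z['tcp'])
u=np.array([.99786,-.0655]); v=np.array([.0655,.99786]); O=np.array([634.7,34.3])
for b,y in((1,100),(2,0),(3,-100)):
    D=P[:,:2]-(O+y*v); X=D@u; Y=D@v; Z=P[:,2]
    t=(abs(X+2)<25)&(abs(Y)<16)&(Z>66)&(Z<95)
    h=(abs(Y)<25)&(X<0)&(X>-60)&(Z>46)&(Z<55)
    br=(abs(abs(Y)-30)<6)&(X<40)&(X>-20)&(Z>56)&(Z<65)
    print(b,'tab z',np.median(Z[t]).round(2) if t.sum() else None,t.sum(),'housing front x',np.percentile(X[h],99.5).round(2) if h.sum() else None,'bridge front',np.percentile(X[br],1).round(2) if br.sum() else None, 'y mid',np.median(Y[h]).round(1) if h.sum() else None)
E
python3 seat.py w4; python3 seat.py w1
```

```text
[578.38667029 137.80768315  20.50243154]
1 tab z 82.58 2983 housing front x -7.23 bridge front 2.07 y mid -0.0
2 tab z 77.09 1370 housing front x -8.02 bridge front 2.24 y mid 1.8
3 tab z None 0 housing front x None bridge front None y mid None
[599.75925109  34.36421256 213.79278403]
1 tab z 77.03 321 housing front x None bridge front 2.34 y mid None
2 tab z 77.11 383 housing front x -8.26 bridge front 2.1 y mid 0.1
3 tab z 77.16 323 housing front x None bridge front 2.96 y mid None
```

Bay 1's latch is still up (82.6 against 77.1) and the nose is about 0.8 mm past the seated pack's position. A bit more push is needed.

Call:
drive_effector(plan=[[[0.5,0,0],0,0],[[1,0,0],0,0],[[1,0,0],0,0],[[1,0,0],0,0]])

```text
t: 9.97
eef_pos: [579.7, 137.7, 20.5]
tcp_rot: [3.141, 0.004, -0.068]
ft_force: [-13.0, 0.1, 12.6]
opening: 0.65
grip_force: 30.0
```

```bash
python3 snap.py w5; python3 seat.py w5
```

```text
[579.72654027 137.71958459  20.49491586]
1 tab z 77.12 2711 housing front x -5.97 bridge front 2.08 y mid -0.0
2 tab z 77.11 1374 housing front x -8.0 bridge front 2.32 y mid 1.7
3 tab z None 0 housing front x None bridge front None y mid None
```

Clicked: the tab has dropped to 77.1. Release, rise and check.

Call:
drive_effector(plan=[[[-1.5,0,0],0,0.85],[[-1.5,0,0],0,0.85],[[-1.5,0,0],0,0.85],[[-1.5,0,0],0,0.85],[[-1.5,0,0],0,0.85]])

```text
t: 10.43
eef_pos: [580.6, 137.8, 20.3]
tcp_rot: [3.142, -0.0, -0.068]
ft_force: [-0.5, 1.4, -0.1]
opening: 0.842
grip_force: 0.0
```

Call:
drive_effector(plan=[[[0,0,-20],0,0.85],[[0,0,-55],0,0.85],[[0,0,-95],0,0.85],[[0,0,-135],0,0.85],[[0,0,-135],0,0.85]])

```text
t: 10.85
eef_pos: [583.2, 138.3, 162.7]
tcp_rot: [-3.14, -0.011, -0.068]
ft_force: [1.1, -0.2, 0.2]
opening: 0.853
grip_force: 0.0
```

```bash
python3 snap.py w6; python3 seat.py w6
```

```text
[583.24576733 138.28806828 162.65815718]
1 tab z 77.13 540 housing front x -6.48 bridge front 1.84 y mid -0.1
2 tab z 77.13 458 housing front x -8.22 bridge front 2.23 y mid 1.1
3 tab z 77.29 295 housing front x None bridge front 2.21 y mid None
```

Call:
drive_effector(plan=[[[-15,35,0],0,1],[[-31,71,0],0,1],[[-46,106,0],0,1],[[-62,142,0],0,1],[[-77,177,0],0,1]])

```text
t: 11.32
eef_pos: [489.9, -34.7, 154.3]
tcp_rot: [-3.142, 0.002, -0.068]
ft_force: [0.5, -0.4, 0.4]
opening: 0.997
grip_force: 0.0
```

Call:
drive_effector(plan=[[[-15,35,0],-0.05,1],[[-31,71,0],-0.1,1],[[-46,106,0],-0.15,1],[[-62,142,0],-0.187,1],[[-77,177,0],-0.187,1]])

```text
t: 11.73
eef_pos: [401.1, -206.1, 154.5]
tcp_rot: [-3.141, 0.001, 0.121]
ft_force: [0.9, -0.5, 0.4]
opening: 1.0
grip_force: 0.0
```

Call:
drive_effector(plan=[[[0,0,0],0,1],[[0,0,0],0,1]])

```text
t: 11.9
eef_pos: [401.5, -206.2, 154.6]
tcp_rot: [-3.141, 0.001, 0.115]
ft_force: [0.8, 0.2, -0.5]
opening: 0.999
grip_force: 0.0
```

```bash
python3 snap.py w7; python3 pk.py w7 406 -207 75
```

```text
tcp [ 401.5398465  -206.19769622  154.57338034] [-3.14078625e+00  9.71808548e-04  1.14648034e-01]
45 56 4290 49.97 [array([ 388.32, -210.2 ]), array([57.57, 63.07]), np.float64(5.36)]
28 42 2952 32.35 [array([ 433.52, -204.49]), array([40.61, 62.68]), np.float64(7.39)]
14 56 7375 48.79 [array([ 406.68, -207.66]), array([95.78, 63.23]), np.float64(7.06)]
-5 6 8875 1.31 [array([ 405.98, -206.71]), array([149.65, 149.22]), np.float64(9.07)]
```

Call:
drive_effector(plan=[[[-12,1,33],-0.007,1],[[-25,1.5,66],-0.007,1],[[-25,1.5,96],-0.007,1],[[-25,1.5,112],-0.007,1],[[-25,1.5,120],-0.007,1]])

```text
t: 12.37
eef_pos: [377.6, -207.5, 33.2]
tcp_rot: [-3.139, 0.003, 0.128]
ft_force: [-0.4, -0.5, -0.1]
opening: 1.004
grip_force: 0.0
```

Call:
drive_effector(plan=[[[0,0,0],0,1],[[0,0,0],0,0],[[0,0,0],0,0],[[0,0,0],0,0],[[0,0,0],0,0]])

```text
t: 12.78
eef_pos: [378.4, -209.4, 36.3]
tcp_rot: [3.14, -0.001, 0.126]
ft_force: [0.5, -0.2, 0.6]
opening: 0.772
grip_force: 0.0
```

Call:
drive_effector(plan=[[[0,0,0],0,0],[[0,0,0],0,0],[[0,0,0],0,0]])

```text
t: 13.03
eef_pos: [378.2, -209.6, 35.9]
tcp_rot: [3.141, -0.001, 0.126]
ft_force: [0.1, 0.1, 7.5]
opening: 0.649
grip_force: 29.9
```

Call:
drive_effector(plan=[[[0,0,-4],0,0],[[0,0,-8],0,0],[[23,-34,-8],0.05,0],[[46,-68,-8],0.1,0],[[69,-102,-8],0.15,0]])

```text
t: 13.45
eef_pos: [433.8, -98.6, 43.7]
tcp_rot: [3.142, 0.0, -0.029]
ft_force: [0.6, -0.3, -1.4]
opening: 0.652
grip_force: 29.9
```

Call:
drive_effector(plan=[[[0,0,0],0,0]])

```text
t: 13.53
eef_pos: [435.5, -94.6, 43.8]
tcp_rot: [-3.142, -0.001, -0.023]
ft_force: [0.0, 0.0, -1.9]
opening: 0.647
grip_force: 29.9
```

Call:
drive_effector(plan=[[[11,-20,0],0.02,0],[[21,-40.5,0],0.042,0],[[21,-40.5,0],0.042,0],[[21,-40.5,0],0.042,0],[[21,-40.5,0],0.042,0]])

```text
t: 13.95
eef_pos: [455.2, -59.6, 43.5]
tcp_rot: [3.142, 0.0, -0.065]
ft_force: [0.3, 0.1, -2.3]
opening: 0.653
grip_force: 29.9
```

```bash
python3 snap.py w8; python3 mid.py w8 8; python3 - <<'E'
from h import *
z=np.load('w8.npz')
u=np.array([.99786,-.0655]); v=np.array([.0655,.99786]); t=z['tcp']
D=t[:2]-np.array([628.2,-65.5]); print(t,z['rot'],'charger',D@u,D@v)
C=cloud(z['d'],z,True); P=C[z['d']>0]; D=P[:,:2]-np.array([628.2,-66.3]); X=D@u;Y=D@v
m=(X<-40)&(X>-80)&(P[:,2]>7)&(P[:,2]<20)&(abs(Y)<54)
for a,b in((-78,-72),(-72,-66),(-66,-60),(-60,-54)):
    k=m&(X>a)&(X<b); l=k&(Y>20); r=k&(Y<-20); print(a,np.percentile(Y[l],[2,50]) if l.any() else 0,np.percentile(Y[r],[98,50]) if r.any() else 0)
m=(P[:,2]>30)&(P[:,2]<50)&(abs(Y)<31)&(X<-40); print('nose X',np.percentile(X[m],99.5))
E
```

```text
[[ 14.  -31.2  30.5  -0.4  57.9]
 [ 23.  -31.4  29.9  -0.7  57.6]
 [ 32.  -31.7  30.2  -0.8  57.1]
 [ 41.  -31.4  29.7  -0.8  39.1]
 [ 50.  -31.5  30.1  -0.7  39.1]
 [ 59.  -32.1  29.9  -1.1  45.5]
 [ 68.  -31.9  30.   -0.9  42.8]
 [ 77.  -31.8  29.6  -1.1  38.4]]
[-0.01413171 -0.23268738] 22
[455.21018673 -59.5818502   43.47439276] [ 3.14155215e+00  4.60932492e-04 -6.53899909e-02] charger -173.00725388246585 -5.425347810543148
-78 [46.91510257 49.61240509] [-49.65765048 -50.65894842]
-72 [45.84996625 49.18252196] [-47.0188512  -50.06415141]
-66 [44.93162442 49.07460584] [-44.46334574 -47.25700795]
-60 [42.38096997 46.25279557] [-41.82674665 -44.47224867]
nose X -97.20642430094293
```

Call:
drive_effector(plan=[[[0,-5.4,0],0,0],[[0,-5.4,4],0,0],[[0,-5.4,7.8],0,0],[[0,-5.4,7.8],0,0]])

```text
t: 14.33
eef_pos: [455.9, -54.3, 35.3]
tcp_rot: [3.142, -0.0, -0.067]
ft_force: [0.9, 0.6, -1.6]
opening: 0.652
grip_force: 29.9
```

Call:
drive_effector(plan=[[[8,0,0],0,0],[[16,0,0],0,0],[[24,0,0],0,0],[[32,0,0],0,0],[[38,0,0],0,0]])

```text
t: 14.75
eef_pos: [495.1, -56.8, 35.5]
tcp_rot: [3.141, -0.001, -0.066]
ft_force: [0.3, -0.4, -1.6]
opening: 0.652
grip_force: 29.9
```

Call:
drive_effector(plan=[[[0,0,0.5],0,0],[[6,0,0.5],0,0],[[12,0,0.5],0,0],[[18,0,0.5],0,0],[[18,0,0.5],0,0]])

```text
t: 15.17
eef_pos: [512.9, -57.9, 35.3]
tcp_rot: [3.141, -0.002, -0.066]
ft_force: [2.7, 0.1, 2.4]
opening: 0.649
grip_force: 29.9
```

Call:
drive_effector(plan=[[[6,0,0],0,0],[[12,0,0],0,0],[[18,0,0],0,0],[[24,0,0],0,0],[[24,0,0],0,0]])

```text
t: 15.58
eef_pos: [536.7, -59.5, 35.3]
tcp_rot: [3.141, -0.001, -0.066]
ft_force: [2.5, 0.6, 2.7]
opening: 0.648
grip_force: 29.9
```

Call:
drive_effector(plan=[[[6,0,0],0,0],[[12,0,0],0,0],[[18,0,0],0,0],[[22,0,0],0,0],[[22,0,0],0,0]])

```text
t: 16.0
eef_pos: [558.0, -60.8, 35.3]
tcp_rot: [3.141, -0.0, -0.066]
ft_force: [-0.1, 1.0, 4.0]
opening: 0.646
grip_force: 29.9
```

Call:
drive_effector(plan=[[[3,0,0],0,0],[[6,0,0],0,0],[[9,0,0],0,0],[[12,0,0],0,0],[[12,0,0],0,0]])

```text
t: 16.42
eef_pos: [568.5, -61.4, 35.3]
tcp_rot: [-3.141, 0.003, -0.066]
ft_force: [-6.7, 1.7, 9.1]
opening: 0.654
grip_force: 29.9
```

Call:
drive_effector(plan=[[[2,0,0],0,0],[[4,0,0],0,0],[[6,0,0],0,0],[[7,0,0],0,0],[[7,0,0],0,0]])

```text
t: 16.83
eef_pos: [574.8, -61.8, 35.2]
tcp_rot: [-3.141, 0.004, -0.066]
ft_force: [-9.9, 0.4, 11.3]
opening: 0.648
grip_force: 29.9
```

Call:
drive_effector(plan=[[[1,0,0],0,0],[[2,0,0],0,0],[[3,0,0],0,0],[[4,0,0],0,0],[[4,0,0],0,0]])

```text
t: 17.25
eef_pos: [578.4, -62.0, 35.3]
tcp_rot: [-3.141, 0.005, -0.066]
ft_force: [-11.7, 0.3, 12.1]
opening: 0.651
grip_force: 30.0
```

```bash
python3 snap.py w9; python3 seat.py w9; python3 mid.py w9 0
```

```text
[578.4274523  -62.04717205  35.25129261]
1 tab z None 0 housing front x -6.59 bridge front 1.85 y mid -19.1
2 tab z 77.01 1212 housing front x -7.97 bridge front 2.47 y mid -0.0
3 tab z 82.63 2275 housing front x -11.88 bridge front 2.48 y mid 0.2
[[ 14.  -31.2  30.1  -0.5  50.4]
 [ 23.  -31.5  30.6  -0.4  50.3]
 [ 32.  -31.4  29.8  -0.8  49.8]
 [ 41.  -31.5  30.2  -0.6  31.8]
 [ 50.  -34.8  29.7  -2.5  31.9]
 [ 89.  -35.9  35.9  -0.   37.3]]
[-0.03007613  0.17947221] 13
```

Latch 3 is up and the housing front is at -11.9. It needs about 5 to 6 mm more.

Call:
drive_effector(plan=[[[1,0,0],0,0],[[2,0,0],0,0],[[3,0,0],0,0],[[4,0,0],0,0],[[4,0,0],0,0]])

```text
t: 17.72
eef_pos: [582.1, -62.3, 35.3]
tcp_rot: [-3.141, 0.005, -0.066]
ft_force: [-12.3, 0.2, 13.6]
opening: 0.651
grip_force: 30.0
```

Call:
drive_effector(plan=[[[0.5,0,0],0,0],[[1,0,0],0,0],[[1.5,0,0],0,0],[[1.5,0,0],0,0]])

```text
t: 18.05
eef_pos: [583.4, -62.4, 35.3]
tcp_rot: [-3.141, 0.006, -0.066]
ft_force: [-14.9, 0.4, 14.0]
opening: 0.654
grip_force: 30.0
```

```bash
python3 snap.py w10; python3 seat.py w10
```

```text
[583.38104503 -62.38537368  35.26694052]
1 tab z None 0 housing front x -6.39 bridge front 2.27 y mid -18.6
2 tab z 77.02 1185 housing front x -7.83 bridge front 2.6 y mid 0.5
3 tab z 82.61 2230 housing front x -6.96 bridge front 2.33 y mid 0.2
```

Call:
drive_effector(plan=[[[0.5,0,0],0,0],[[1,0,0],0,0],[[1.2,0,0],0,0],[[1.2,0,0],0,0]])

```text
t: 18.43
eef_pos: [584.9, -62.5, 35.3]
tcp_rot: [-3.141, 0.005, -0.066]
ft_force: [-12.6, 0.8, 13.5]
opening: 0.648
grip_force: 29.9
```

```bash
python3 snap.py w11; python3 seat.py w11
```

```text
[584.91067645 -62.47308534  35.2631306 ]
1 tab z None 0 housing front x -6.51 bridge front 2.06 y mid -18.8
2 tab z 77.03 1188 housing front x -7.81 bridge front 2.43 y mid 0.7
3 tab z 77.12 2056 housing front x -5.35 bridge front 2.53 y mid 0.2
```

Clicked. Release, rise, back off and verify.

Call:
drive_effector(plan=[[[-1.5,0,0],0,0.85],[[-1.5,0,0],0,0.85],[[-1.5,0,0],0,0.85],[[-1.5,0,0],0,0.85],[[-1.5,0,0],0,0.85]])

```text
t: 18.9
eef_pos: [586.0, -62.7, 35.0]
tcp_rot: [3.141, -0.0, -0.066]
ft_force: [-0.5, 0.5, 0.3]
opening: 0.847
grip_force: 0.0
```

Call:
drive_effector(plan=[[[0,0,-20],0,0.85],[[0,-20,-55],0,0.85],[[0,-50,-85],0,0.85],[[0,-80,-115],0,0.85],[[0,-100,-135],0,0.85]])

```text
t: 19.32
eef_pos: [592.9, 38.9, 172.7]
tcp_rot: [-3.141, -0.002, -0.066]
ft_force: [0.6, 0.9, -0.0]
opening: 0.849
grip_force: 0.0
```

Call:
drive_effector(plan=[[[0,0,0],0,0.85],[[0,0,0],0,0.85],[[0,0,0],0,0.85]])

```text
t: 19.57
eef_pos: [592.1, 36.8, 169.2]
tcp_rot: [3.141, 0.001, -0.066]
ft_force: [-1.0, -0.4, -0.6]
opening: 0.855
grip_force: 0.0
```

```bash
python3 snap.py w12; python3 seat.py w12
```

```text
[592.05446727  36.75750622 169.24168611]
1 tab z 77.11 412 housing front x -6.77 bridge front 2.0 y mid -1.0
2 tab z 77.1 544 housing front x -8.16 bridge front 2.75 y mid -0.2
3 tab z 77.16 442 housing front x -6.68 bridge front 2.62 y mid 1.0
```

View pics/w12.png

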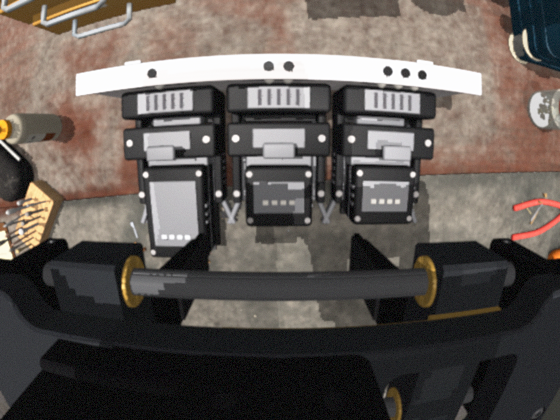

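The view shows the long pack in bay 1 at (175,210) and the short pack in bay 3 at (383,195). Both tabs are down (77.1) and the gripper is clear.

```bash
python3 -c "
from cell import env
print(env.job_done())"
```

```text
the job is handed in; nothing more can be done
None
```

The long pack is clicked home in bay 1 and then the short pack in bay 3; in the last picture both latch tabs were down and the gripper was clear, and I handed the job in at about 20 s on the robot's clock, without getting a verdict back.

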